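# Hook the drilled tag and hang it on the rail

### The arm

A 7-joint arm with a two-finger parallel gripper is mounted at the origin on the work surface. World frame = base frame: x ahead of the robot, y to its left, z up, the work surface at z = 0. Lengths are in m, angles in rad, forces in N, time in s.
With the tool pointing down it reaches from about 0.425 to 1.025 m from the base axis. Payload 3.6 kg.
Tool frame: the origin (TCP) lies midway between the tips of the shut fingers; the grasp point (between the pads) lies 19 mm behind it; y points along the fingers, x is the direction in which the jaws open and shut, and the axes are right-handed (so a half turn about y gives the same grasp; the last joint's range is limited). The gripper opens to 85 mm and grips with 20 to 120 N. Pads are 22 mm wide; open, the fingers measure 114 mm over their backs; the gripper's body (76 mm by 85 mm) begins 54 mm behind the grasp point. The pads swing forward as they close: fully open they stand 13 mm farther back than shut.
Start: joints at [-0.093, 0.591, 0.048, 1.609, -0.033, 0.943, -0.034], TCP at [0.725, 0, 0.231] pointing down, gripper open.
Joint ranges: [-2.69, 2.69], [-0.47, 2.24], [-1.27, 1.36], [0.19, 2.51], [-1.53, 4.68], [0.08, 2.07], [-3.09, 3.09]. Speed limits (rad/s): [2.57, 2.57, 3.14, 3.14, 3.14, 3.14, 3.14].

### API

Orientations are given as a rotation vector (axis times angle).
In Python, from workcell import readout, optics, job, nets gives the robot as it stands.
- The arm moves only by the tool apply_moves, never from a script. Its argument "moves" is a list of rows, each a list of 4 numbers: the shift along the tool's x, y, z in cm, then the turn about the tool's y in rad. In form: [[tx, ty, tz, spin], ...]. A call has exactly 8 rows; each row is the pose to reach, as a shift and turn from the pose measured when the call began, along the tool's axes at that moment; what a row does not reach only later rows make up. A row lasts 1/12 s, in which the tool goes at most 41.7 mm and 7.16 degrees, less where a joint would pass 70% of its speed; a pose out of reach is approached as far as the arm can. A call with a gripper value outside its range is refused whole. "jaw" is the closure, from -1 (fully open) to 1 (shut), set as the call begins (left out, the last holds). The fingers move at their own pace and stop on an object; "grip_force" is the grip in N (left out, the last holds). Time passes only in rows, so rows that repeat a pose let the fingers close, or fill a call up. It gives the time, the measured TCP pose, the force and the opening at its end, in the units of the state.
- readout.get_obs(): the state, without advancing time (a new reading comes with each control period).
- optics.grab_frame(name): name is "scene" or "side" or "wrist"; returns a dict with "color" (420x560x3 uint8, red, green, blue), "fx", "fy", "cx", "cy" (pixels), "extrinsics" (4x4, takes a point from camera to world coordinates). Camera axes: x right, y up, looking along -z (the intrinsics and any distortion apply to the point x, -y, -z); pixel columns grow to the right and rows downward; lengths in m; the calibration is good to about 2 mm. The wrist camera is an equidistant fisheye: a pixel r from the principal point sees the ray r / f radians off the axis. A picture is of the moment at which its call begins. There is no depth.
- job.finish_job(): hands the job in, once; it reports no verdict.
Trained networks look in a picture, given as the dict that the camera call returned (one of the last four; its "shot" number tells which), for a name from the list of things; names that differ only in an ending like _2 or _b are one class to them, and where a whole thing is asked for, a point or a joint stands for the part that bears it (a point fixed in the world has none). Each returns a list of dicts, best first, with "confidence" (0 to 1); they miss things now and then, are a little off and sometimes report something else, mostly with a low value. They report only what shows in the picture. A call takes as long as a camera call. They do not tell look-alikes from the thing itself.
- nets.trace(query, picture): "region" (420x560 bool, what is visible of it) and "rect" ([left, top, right, bottom] in pixels, round what is visible of it).
The state is a dict: "clock": time; "qpos": joint angles; "joint_velocities": joint speeds; "effort": joint torques, N m; "tool_pos": TCP position; "tool_rot": TCP orientation; "contact_force": force on the tool from outside, world axes, zero at the start; "ft_torque": the same for the moment, N m; "width": finger opening in m.
Only numpy, scipy, OpenCV 4.12 (cv2) and the standard library are available. Lean on these libraries where they do the work, as an engineer would, in place of code of your own. Each camera call takes 0.05 s, during which the arm holds its last target. There are 200 camera calls.

### The job

Pick up the S-hook that stands in the wooden stand, slip its lower end through the small hole of the one drilled tag in the rack (its hanger plate may stand off to one side), and with the hook alone (never the fingers) draw the tag gently up out of its spring clip. Then hang the hook over the rail with the tag dangling from it and let go, hook and tag hanging still. Do not force hook against tag or rail, and leave the blank tag and the other things on the bench where they are.

Things in the scene. Friction and masses are not known exactly. Their poses are not given: they have to be found in the camera images.
- hook_grip (a point): S-hook of 5 mm steel wire, 125 mm tall, 55 wide, 70 g, upright in the stand's slot (35 mm deep, 1.5 mm play; lift 40 mm straight up to clear). Point: centre of the square black sleeve on its upright upper shank, 12 (x) x 10 (y) x 28 mm (z): grip here, closing along y. Axes: z up, the S lies flat in the xz plane.
- hook_tip (a point): centre of the S-hook's round lower end (radius 2.5), 1 mm to -x and 78.5 mm below the sleeve centre; hook axes. The wire rises to it from the seat, so it points to -x and 20 degrees up. Wire (x, z) in mm from the sleeve centre: (0,-20), (50,-50), (50,-62), (45,-77), (33,-85), (17,-85), end (-1,-78.5)
- hook_seat (a point): middle of the level bottom (16 mm long) of the S-hook's lower loop, on the wire's centre line, where the tag hangs: 25 mm to +x and 85 mm below the sleeve centre; hook axes. This loop is open upwards and to -x
- hook_crown (a point): middle of the level top of the S-hook's upper loop, on the wire's centre line: 25 mm to +x and 34 mm above the sleeve centre; hook axes. It rests on the rail when hung; the loop is open downwards, its end hangs down at (50, 6) mm (x, z) from the sleeve centre
- tag_top (a point): point on the drilled tag's upright middle line at the height of its hole (13 mm below the top edge), at mid-thickness. The round 9 mm hole runs along x, at this height but anywhere from 16 mm to -y to 16 mm to +y of this point, wherever the hanger plate happens to stand: look or feel for it. +x is the side away from the rack's backboard: the hook goes in from there, moving to -x
- tag: the drilled tag, dark steel 4 mm thick (x), 150 g, in either place of the rack: lower plate 70 mm wide (y), 46 tall (z); above it a hanger plate 70 wide, 24 tall with the hole in its middle, that slides sideways on the lower plate, held by 12 N friction. Origin: middle of its bottom edge. A leaf pinches it: up-draw 2 to 9 N for 30 mm; 65 mm clears the rack. Hook may press it up to 12 N
- rack: wooden rack, two places along y, 112 mm apart. Origin on the table below the backboard's front face; +x is the open front. Tags stand 12 mm above the table against the backboard (10 mm thick, top at 60 mm: 9 mm below the hole; free space behind the hole). In front a steel leaf (top at 43 mm) presses each tag back. Front lip 22 mm high, 25 mm out
- stand: dark wooden stand 86 x 50 x 45 mm with a slot 61 mm long (along x), 8 mm wide, floor 10 mm above the table, in which the S-hook stands; origin under its centre
- rail: round steel bar of 10 mm diameter along y, 220 mm long, held at both ends by posts, its centre 215 mm above the table; origin on the table under the bar's middle. The hook's crown must come to rest over the bar anywhere within 60 mm of the middle, either way round, with the hook's plane across the bar
- blank: similar two-part tag whose hanger plate has no hole, in the other place of the rack; origin at the middle of its bottom edge; leave it
- canister: closed glass canister of brass key blanks, 94 mm across, 126 mm tall; origin under its centre; leave it
- padlock: grey padlock, 28 x 55 mm, 84 mm tall to the top of its shackle; origin under its centre; leave it
- camlock: small cam lock with its key in it, standing, 26 mm across, 60 mm tall, on a cam plate 45 mm long; origin under its barrel; leave it
- pliers: red-handled pliers lying flat, 170 mm long, 14 mm high; origin near the pivot; leave them
- screwdriver: screwdriver lying flat; origin under its middle; leave it
There are look-alikes about, which are no part of the job. Of the things that look like the part that bears hook_grip, the middle-sized one is meant.

How it is judged:
On the way, in this order (a step that is already met when the one before it is completed fails the run):
1. the hook's lower end is through the hole while the tag still stands in the rack (x of hook_seat in the frame of tag between -0.013 and 0.013 m and y of hook_seat in the frame of tag between -0.021 and 0.021 m and z of hook_seat in the frame of tag between 0.05 and 0.066 m and distance of tag from where it was at the start of the episode below 0.02 m), for 0.05 s.
2. the tag is drawn up out of the rack, hanging on the hook (x of hook_seat in the frame of tag between -0.013 and 0.013 m and y of hook_seat in the frame of tag between -0.021 and 0.021 m and z of hook_seat in the frame of tag between 0.05 and 0.066 m and height (world z) of tag above 0.06 m), for 0.2 s.
At the end, for the whole second after the job is handed in: The released hook rests over the rail (crown within 70 mm of its middle, 20 mm of the bar), the tag hangs by its hole on the lower loop, clear of rail and table, hook within 0.5 and tag within 0.7 rad of upright and slower than 0.08 m/s (x of hook_seat in the frame of tag between -0.013 and 0.013 m and y of hook_seat in the frame of tag between -0.021 and 0.021 m and z of hook_seat in the frame of tag between 0.05 and 0.066 m and contact force between hook and tag above 0.3 N and contact force between hook and rail above 0.5 N and contact force between tag and rail below 0.05 N and x of hook_crown in the frame of rail between -0.02 and 0.02 m and y of hook_crown in the frame of rail between -0.07 and 0.07 m and height (world z) of hook_crown above 0.214 m and height (world z) of tag above 0.01 m and angle between hook_crown's own z axis and vertical below 0.5 rad and angle between tag's own z axis and vertical below 0.7 rad and linear speed of each of tag, hook below 0.08 m/s and contact force between the fingers and hook below 0.05 N); the robot touches nothing.
It fails at once if the hook is forced against the tag (over 12 N) (contact force between hook and tag above 12 N).
It fails at once if the hook is forced against the rail (over 20 N) (contact force between hook and rail above 20 N).
It fails at once if the fingers touch the tag (contact force between the fingers and tag above 0.5 N).
It fails at once if the blank tag is disturbed (moved 12 mm) (distance of blank from where it was at the start of the episode above 0.012 m).
It fails at once if another thing on the bench is moved by 20 mm (distance of any of canister, padlock, camlock, pliers, screwdriver from where it was at the start of the episode above 0.02 m).
It also fails if it takes over 72 s, if anything falls off the work surface, if the arm or the gripper's body presses on something with over 40 N, if the wrist force passes 120 N, or if a joint passes its speed limit or range.

## Working session

There is one attempt and no reset: what is moved stays moved. The work goes in short steps, Python scripts to look and compute and a tool call to move; the robot and the scene stay as the last step left them, time stands still between calls to the robot, and variables do not carry over. Pictures are saved under pics/ and viewed, about 8 in all and at most 12, crops included, and the job is handed in when it is done.

Besides the shell and the picture viewer there is one more tool, called after "Emit:" as name(argument=value, ...) on one line, values as JSON. apply_moves: Moves the arm, as the interface text tells. Its arguments: {"type":"object","properties":{"moves":{"type":"array","items":{"type":"array","items":{"type":"number"}}},"jaw":{"type":"number"},"grip_force":{"type":"number"}},"required":["moves"]}

```bash
mkdir -p pics; ls; cat > h.py <<'E'
import numpy as np,cv2
from workcell import readout,optics,job,nets
from scipy.spatial.transform import Rotation as R
np.set_printoptions(precision=4,suppress=True)
def save(name,im): cv2.imwrite('pics/'+name+'.png',im[:,:,::-1])
def proj(f,P):
    E=f['extrinsics'];c=(np.linalg.inv(E)@np.append(P,1))[:3]
    return np.array([f['cx']+f['fx']*c[0]/-c[2], f['cy']+f['fy']*(-c[1])/-c[2]])
def ray(f,u,v):
    E=f['extrinsics'];d=np.array([(u-f['cx'])/f['fx'],-(v-f['cy'])/f['fy'],-1.])
    return E[:3,3],E[:3,:3]@d
def onz(f,u,v,z):
    o,d=ray(f,u,v);return o+d*(z-o[2])/d[2]
def onx(f,u,v,x):
    o,d=ray(f,u,v);return o+d*(x-o[0])/d[0]
def tri(f1,p1,f2,p2):
    o1,d1=ray(f1,*p1);o2,d2=ray(f2,*p2);A=np.c_[d1,-d2];s=np.linalg.lstsq(A,o2-o1,rcond=None)[0]
    a=o1+s[0]*d1;b=o2+s[1]*d2;return (a+b)/2,np.linalg.norm(a-b)
E
python3 - <<'E'
from h import *
o=readout.get_obs();print(o['tool_pos'],o['tool_rot'],o['contact_force'],o['width'],o['clock'])
print(R.from_rotvec(o['tool_rot']).as_matrix())
for n in ['scene','side']:
    f=optics.grab_frame(n);save(n,f['color']);print(n,f['fx'],f['fy'],f['cx'],f['cy'],[k for k in f]);print(f['extrinsics'])
    for q in ['hook_grip','tag','blank','rack','stand','rail']:
        print(q,[(round(r['confidence'],2),list(r['rect'])) for r in nets.trace(q,f)][:5])
E
```

```text
pics
[0.7241 0.     0.2302] [-1.5709  0.0017  0.0019] [0.1591 0.0698 0.3589] 0.08543474439358804 0.0
[[ 1.     -0.0023 -0.0001]
 [ 0.0001 -0.0001  1.    ]
 [-0.0023 -1.     -0.0001]]
scene 401.5230866160599 401.5230866160599 281.0405928140555 210.18094272470486 ['color', 'fx', 'fy', 'cx', 'cy', 'extrinsics', 'shot']
[[ 0.7664 -0.4575  0.4509  0.99  ]
 [ 0.6424  0.5473 -0.5365 -0.4879]
 [-0.0013  0.7008  0.7133  0.7068]
 [ 0.      0.      0.      1.    ]]
hook_grip [(0.57, [94.7, 287.5, 160.5, 354.6]), (0.54, [151.6, 243.6, 170.3, 286.2]), (0.52, [360.7, 178.9, 384.3, 210.4]), (0.45, [128.0, 232.6, 146.9, 255.4])]
tag [(0.77, [260.7, 184.5, 286.0, 222.1])]
blank [(0.66, [223.9, 213.0, 249.6, 251.7])]
rack [(0.66, [213.6, 189.1, 296.1, 269.0])]
stand [(0.7, [145.4, 256.8, 189.7, 309.4])]
rail [(0.59, [296.3, 83.9, 336.5, 177.4])]
side 522.4858482769065 522.4858482769065 277.3502432155313 206.9480383142626 ['color', 'fx', 'fy', 'cx', 'cy', 'extrinsics', 'shot']
[[-0.9811  0.1379 -0.1356  0.3891]
 [-0.1922 -0.6168  0.7633  1.0615]
 [ 0.0216  0.7749  0.6317  1.0346]
 [ 0.      0.      0.      1.    ]]
hook_grip [(0.67, [297.8, 131.0, 308.9, 175.7]), (0.65, [339.3, 175.8, 345.2, 200.7]), (0.41, [224.5, 156.0, 252.3, 206.0])]
tag []
blank [(0.41, [292.4, 198.9, 294.9, 220.5])]
rack [(0.96, [271.6, 199.3, 305.2, 268.0])]
stand []
rail [(0.65, [256.7, 246.6, 304.4, 386.6])]
```

View pics/scene.png

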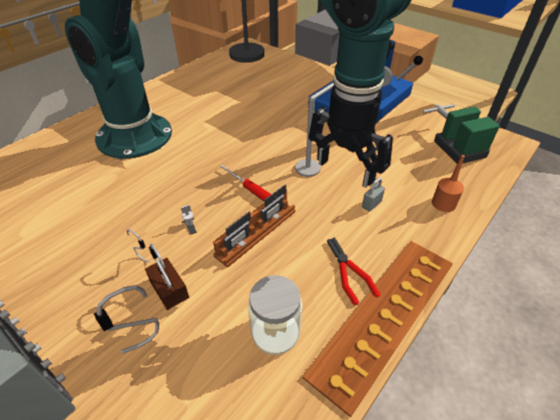

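View pics/side.png

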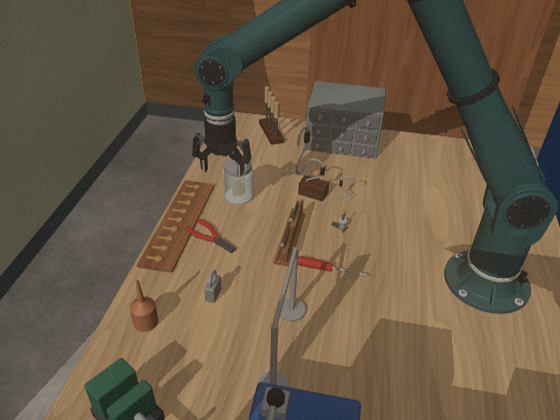

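Candidates for the hook in scene: big S-hook (127,320), the one standing in the dark stand (162,265), small one (137,243). I take the one in the stand; next is a close crop of it together with the rack.

```bash
python3 - <<'E'
from h import *
def crop(n,x0,y0,w,h,s): 
    im=cv2.imread('pics/%s.png'%n)[y0:y0+h,x0:x0+w];return cv2.resize(im,(400,300),interpolation=cv2.INTER_CUBIC)
a=np.hstack([crop('scene',110,220,100,75,4),crop('scene',205,185,100,75,4)])
b=np.hstack([crop('side',260,115,120,90,4),crop('side',240,190,120,90,4)])
cv2.imwrite('pics/m1.png',np.vstack([a,b]))
E
```

```text
(no output)
```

View pics/m1.png

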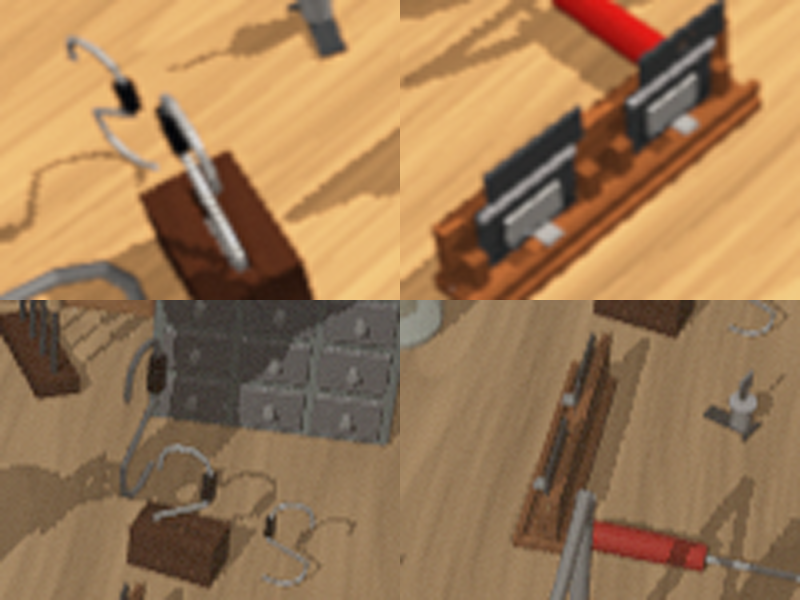

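```bash
cat > m.py <<'E'
from h import *
s=optics.grab_frame('scene');d=optics.grab_frame('side')
print('sleeve',tri(s,(153.2,252.5),d,(322.4,171.4)), onz(s,153.2,252.5,.0885+.01))
c=[onz(s,*p,.045) for p in [(145,268.75),(165.5,258),(186,286)]];print('stand',c, 'yaw',np.degrees(np.arctan2(*(c[2]-c[1])[[1,0]])))
for nm,a,b in [('tag',(265,199.5),(285.5,186.25)),('blank',(226,228.75),(250,212))]:
    A,B=onz(s,*a,.082),onz(s,*b,.082);print(nm,A,B,np.linalg.norm(A-B),'yaw',np.degrees(np.arctan2(-(B-A)[0],(B-A)[1])))
print('hole',onz(s,276.2,196.8,.069))
A,B=onz(d,296,252,.215),onz(d,275,325,.215);print('rail',A,B,np.linalg.norm(A-B))
w=optics.grab_frame('wrist');print(w['extrinsics'],w['fx'],w['cx'],w['cy'])
save('wrist0',w['color'])
E
python3 m.py
```

```text
sleeve (array([ 0.4876, -0.275 ,  0.0959]), np.float64(0.0005514654259425859)) [ 0.4901 -0.2758  0.0985]
stand [array([ 0.4673, -0.2938,  0.045 ]), array([ 0.4774, -0.2498,  0.045 ]), array([ 0.5627, -0.2678,  0.045 ])] yaw -11.908541368152383
tag [ 0.546  -0.0153  0.082 ] [0.5531 0.0482 0.082 ] 0.06393333498952265 yaw -6.3863692875361755
blank [ 0.5419 -0.1333  0.082 ] [ 0.5469 -0.0655  0.082 ] 0.06801454567424027 yaw -4.2730721214128184
hole [0.5506 0.0177 0.069 ]
rail [0.4933 0.2193 0.215 ] [0.4997 0.4286 0.215 ] 0.20940601094121233
[[ 1.     -0.0012  0.0005  0.7257]
 [ 0.001   0.953   0.3029  0.0774]
 [-0.0009 -0.3029  0.953   0.3741]
 [ 0.      0.      0.      1.    ]] 325.19226210127806 280.2469821490331 214.28438362321032
```

View pics/wrist0.png

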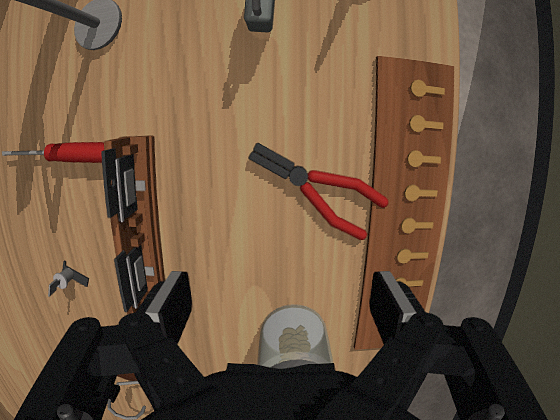

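The scene shows the drilled tag on the far (+y) side of the rack, with its hole at about (276,197). The hook in the stand has its sleeve at about (153,252). The wrist view shows the rack at left and the rail post at top left. The sleeve triangulates to z ≈ 0.096 against 0.0975 expected, so I move over it.

Emit:
apply_moves(moves=[[-4,0,-4.5,0.12],[-23.4,0,-27.6,1.78],[-23.4,0,-27.6,1.78],[-23.4,0,-27.6,1.78],[-23.4,0,-27.6,1.78],[-23.4,0,-27.6,1.78],[-23.4,0,-27.6,1.78],[-23.4,0,-27.6,1.78]], jaw=-0.1)

```text
clock: 1.52
tool_pos: [0.5081, -0.2554, 0.2317]
tool_rot: [-1.426, 0.779, -0.781]
contact_force: [0.0, -0.6, -1.3]
width: 0.047
```

```bash
cat >> h.py <<'E'
def go(p=None,yaw=None,show=True):
    """world target TCP p, tool-x yaw (deg) -> tool shift cm, spin"""
    o=readout.get_obs();M=R.from_rotvec(o['tool_rot']).as_matrix()
    y=np.degrees(np.arctan2(M[1,0],M[0,0]))
    print('t',round(o['clock'],2),'pos',o['tool_pos'],'yaw',round(y,2),'tilt',M[2,1],'F',o['contact_force'],'w',round(o['width'],4))
    if p is not None: print('move',M.T@(np.array(p)-o['tool_pos'])*100,'spin',-np.radians((yaw-y+180)%360-180) if yaw is not None else 0)
def wproj(f,P):
    c=(np.linalg.inv(f['extrinsics'])@np.append(P,1))[:3];v=np.array([c[0],-c[1],-c[2]])
    th=np.arctan2(np.hypot(v[0],v[1]),v[2]);n=v[:2]/np.hypot(v[0],v[1]);return np.array([f['cx'],f['cy']])+f['fx']*th*n
def wray(f,u,v):
    d=np.array([u-f['cx'],v-f['cy']]);r=np.hypot(*d);th=r/f['fx'];d=d/r*np.sin(th)
    return f['extrinsics'][:3,3],f['extrinsics'][:3,:3]@np.array([d[0],-d[1],-np.cos(th)])
def won(f,u,v,k,val):
    o,d=wray(f,u,v);return o+d*(val-o[k])/d[k]
E
python3 -c "
from h import *
go([.490,-.276,.2],-102)"
```

```text
t 1.52 pos [ 0.5081 -0.2554  0.2317] yaw -57.34 tilt -0.9999995754444037 F [ 0.0213 -0.6342 -1.348 ] w 0.047
move [ 0.7539  3.1707 -2.6332] spin 0.7794064751580533
```

Emit:
apply_moves(moves=[[0.75,1,-2.6,0.78],[0.75,1,-2.6,0.78],[0.75,1,-2.6,0.78],[0.75,1,-2.6,0.78],[0.75,1,-2.6,0.78],[0.75,1,-2.6,0.78],[0.75,1,-2.6,0.78],[0.75,1,-2.6,0.78]])

```text
clock: 2.18
tool_pos: [0.4905, -0.2756, 0.2218]
tool_rot: [-1.102, 1.361, -1.363]
contact_force: [0.3, 0.7, -0.5]
width: 0.047
```

```bash
python3 - <<'E'
from h import *
go([.490,-.276,.0785],-102)
w=optics.grab_frame('wrist');save('w1',w['color'])
for q in ['hook_grip','stand']:
    for r in nets.trace(q,w)[:4]: print(q,round(r['confidence'],2),r['rect'])
im=w['color'].copy()
c=np.array([.490,-.276,.0975]);a=np.radians(-12);hx=np.array([np.cos(a),np.sin(a),0]);z=np.array([0,0,1])
for x,zz in [(0,14),(0,-14),(0,-20),(50,-50),(50,6),(25,34)]:
    p=wproj(w,c+hx*x/1e3+z*zz/1e3);print(x,zz,p);cv2.circle(im,tuple(int(round(v)) for v in p),2,(0,255,0),-1)
save('w1o',cv2.resize(im[150:420,100:460],None,fx=2,fy=2))
E
```

```text
t 2.18 pos [ 0.4905 -0.2756  0.2218] yaw -102.04 tilt -0.9999992732864571 F [ 0.3367  0.7487 -0.4618] w 0.047
move [ 0.0443 14.3321 -0.0619] spin -0.0006129183604662592
hook_grip 0.8 [337.9, 72.6, 468.3, 106.5]
hook_grip 0.72 [277.0, 143.8, 290.9, 224.6]
hook_grip 0.71 [282.8, 237.6, 297.2, 303.3]
stand 0.57 [258.0, 125.8, 311.3, 214.4]
0 14 [280.7031 212.0865]
0 -14 [280.6491 202.8439]
0 -20 [280.6387 201.0807]
50 -50 [280.6217 143.4491]
50 6 [280.7277 149.6619]
25 34 [280.7751 187.6631]
```

View pics/w1o.png

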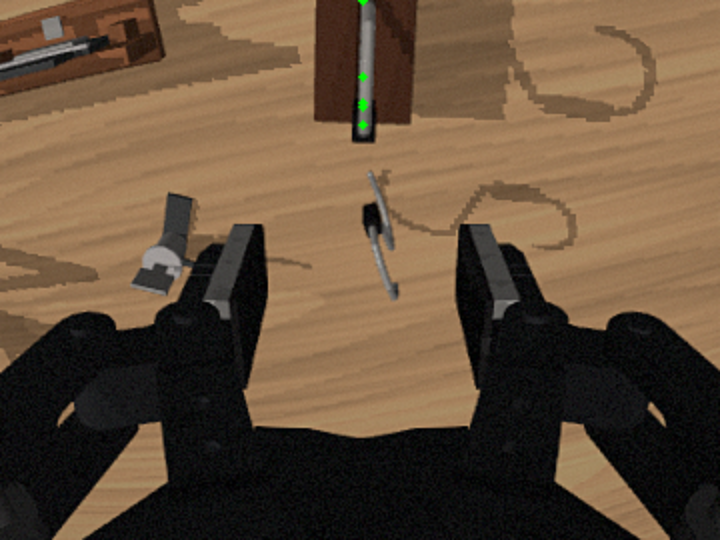

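The overlay lies on the hook, about 1 mm off sideways. The fingers straddle it and the small hook is about 70 mm behind them, clear. I go down and grip.

Emit:
apply_moves(moves=[[0.15,3.5,0,0],[0.15,7,0,0],[0.15,10,0,0],[0.15,12.5,0,0],[0.15,14,-0.05,0],[0.15,14.3,-0.05,0],[0.15,14.3,-0.05,0],[0.15,14.3,-0.05,0]])

```text
clock: 3.0
tool_pos: [0.4903, -0.2777, 0.0796]
tool_rot: [-1.102, 1.359, -1.363]
contact_force: [0.5, 0.2, 0.1]
width: 0.0469
```

Emit:
apply_moves(moves=[[0,0,0,0],[0,0,0,0],[0,0,0,0],[0,0,0,0],[0,0,0,0],[0,0,0,0],[0,0,0,0],[0,0,0,0]], jaw=1, grip_force=50)

```text
clock: 3.67
tool_pos: [0.491, -0.278, 0.0806]
tool_rot: [-1.101, 1.358, -1.364]
contact_force: [-1.9, 0.7, 6.0]
width: 0.0092
```

```bash
python3 - <<'E'
from h import *
go()
w=optics.grab_frame('wrist');s=optics.grab_frame('scene');d=optics.grab_frame('side')
a=w['color'][130:400,140:420];b=s['color'][180:320,90:230];c=d['color'][120:220,270:370]
r=lambda i:cv2.resize(i,(390,390),interpolation=cv2.INTER_CUBIC)
save('g1',np.hstack([r(a),r(b)]))
E
```

```text
t 3.67 pos [ 0.491  -0.278   0.0806] yaw -101.96 tilt -0.9999904354536686 F [-1.9451  0.7037  6.0215] w 0.0092
```

View pics/g1.png

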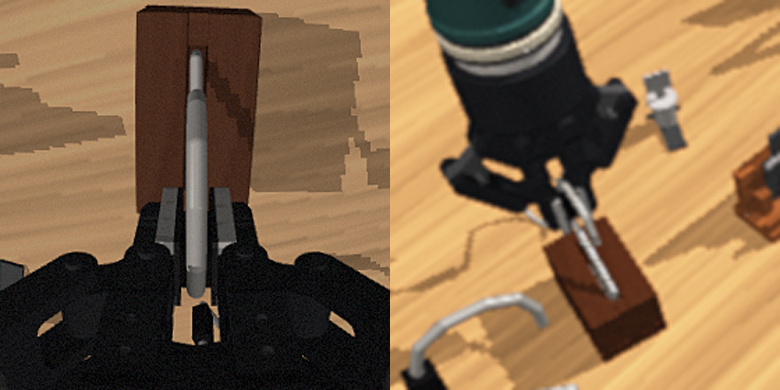

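Gripped: opening 9.2 mm on the 10 mm sleeve. Now lifting straight up.

Emit:
apply_moves(moves=[[0,-0.5,0,0],[0,-1,0,0],[0,-2,0,0],[0,-3,0,0],[0,-4.5,0,0],[0,-6.5,0,0],[0,-9,0,0],[0,-10,0,0]])

```text
clock: 4.48
tool_pos: [0.4918, -0.279, 0.184]
tool_rot: [-1.098, 1.354, -1.368]
contact_force: [0.1, -0.8, -0.3]
width: 0.0087
```

```bash
python3 - <<'E'
from h import *
go([.66,0.0,.18],-94)
w=optics.grab_frame('wrist');s=optics.grab_frame('scene')
for q in ['tag','blank','rail','rack']: 
    for f in (w,s): print(q,[(round(r['confidence'],2),r['rect']) for r in nets.trace(q,f)[:2]])
o=readout.get_obs();M=R.from_rotvec(o['tool_rot']).as_matrix()
c=o['tool_pos']-.019*M[:,1]; hx=M[:,2]  # hook x = tool z
im=w['color'].copy()
for f,pr in ((w,wproj),(s,proj)):
    im=f['color'].copy()
    for x,zz in [(0,0),(0,-20),(50,-50),(50,-62),(45,-77),(33,-85),(17,-85),(-1,-78.5),(25,34),(50,6)]:
        p=pr(f,c+hx*x/1e3+np.array([0,0,zz/1e3]));cv2.circle(im,tuple(int(round(v)) for v in p),1,(0,255,0),-1)
    if f is w: a=im[100:370,140:410]
    else: b=im[150:310,100:260]
r=lambda i:cv2.resize(i,(400,400),interpolation=cv2.INTER_CUBIC)
save('l1',np.hstack([r(a),r(b)]))
E
```

```text
t 4.48 pos [ 0.4918 -0.279   0.184 ] yaw -101.98 tilt -0.9999579094085729 F [ 0.0692 -0.7564 -0.2838] w 0.0087
move [-30.7874   0.4453  10.6619] spin -0.13923601326143278
tag [(0.93, [0.0, 197.3, 54.6, 224.2]), (0.54, [28.7, 236.3, 86.7, 356.9])]
tag []
blank [(0.71, [47.4, 177.6, 140.3, 212.8]), (0.65, [1.3, 148.9, 172.7, 232.3])]
blank [(0.78, [222.3, 212.5, 249.1, 253.0]), (0.27, [136.7, 204.8, 161.4, 261.1])]
rail []
rail [(0.83, [295.4, 65.6, 366.8, 175.5])]
rack [(0.64, [1.9, 147.3, 172.2, 231.3])]
rack [(0.61, [213.5, 189.6, 293.4, 268.2])]
```

View pics/l1.png

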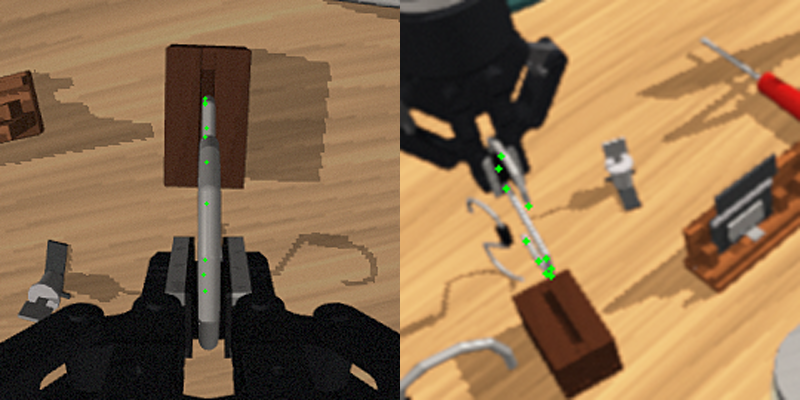

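Emit:
apply_moves(moves=[[-3,-1,1,0],[-27.6,-1,7.8,-0.15],[-27.6,-1,7.8,-0.15],[-27.6,-1,7.8,-0.15],[-27.6,-1,7.8,-0.15],[-27.6,-1,7.8,-0.15],[-27.6,-1,7.8,-0.15],[-27.6,-1,7.8,-0.15]])

```text
clock: 5.65
tool_pos: [0.6276, -0.0125, 0.1887]
tool_rot: [-1.18, 1.242, -1.241]
contact_force: [-0.1, 1.2, -0.5]
width: 0.0087
```

```bash
python3 -c "
from h import *
go([.635,-.02,.125],-94)"
```

```text
t 5.65 pos [ 0.6276 -0.0125  0.1887] yaw -92.63 tilt -0.9999764474194748 F [-0.1355  1.1637 -0.4879] w 0.0087
move [0.7479 6.3672 0.7425] spin 0.02397159073256102
```

Emit:
apply_moves(moves=[[0.3,1.5,0.3,0.02],[0.7,3,0.7,0.02],[0.7,4.5,0.7,0.02],[0.7,6,0.7,0.02],[0.7,6.3,0.7,0.02],[0.7,6.3,0.7,0.02],[0.7,6.3,0.7,0.02],[0.7,6.3,0.7,0.02]])

```text
clock: 6.32
tool_pos: [0.6351, -0.0203, 0.1263]
tool_rot: [-1.169, 1.256, -1.257]
contact_force: [-0.5, 1.6, -1.2]
width: 0.0091
```

```bash
python3 - <<'E'
from h import *
go()
w=optics.grab_frame('wrist')
for q in ['tag','blank','rack']: print(q,[(round(r['confidence'],2),r['rect']) for r in nets.trace(q,w)[:2]])
save('w2',w['color'])
o=readout.get_obs();M=R.from_rotvec(o['tool_rot']).as_matrix()
c=o['tool_pos']-.0168*M[:,1]; hx=M[:,2]
for x,zz in [(0,-20),(50,-50),(50,-62),(25,-85),(-1,-78.5),(50,6)]: print(x,zz,wproj(w,c+hx*x/1e3+np.array([0,0,zz/1e3])))
a=w['color'][200:350,130:430];save('w2c',cv2.resize(a,(800,400),interpolation=cv2.INTER_CUBIC))
E
```

```text
t 6.32 pos [ 0.6351 -0.0203  0.1263] yaw -93.83 tilt -0.9999717311738567 F [-0.5391  1.6056 -1.1879] w 0.0091
tag [(0.75, [223.2, 301.4, 292.4, 353.2]), (0.29, [272.0, 167.0, 293.3, 335.9])]
blank [(0.59, [344.0, 294.0, 433.3, 338.5])]
rack [(0.76, [197.5, 266.3, 452.7, 345.4])]
0 -20 [278.6031 274.3163]
50 -50 [279.0123 166.2897]
50 -62 [279.1957 163.1036]
25 -85 [279.5083 195.0894]
-1 -78.5 [279.4619 234.8668]
50 6 [277.6982 189.2527]
```

View pics/w2c.png

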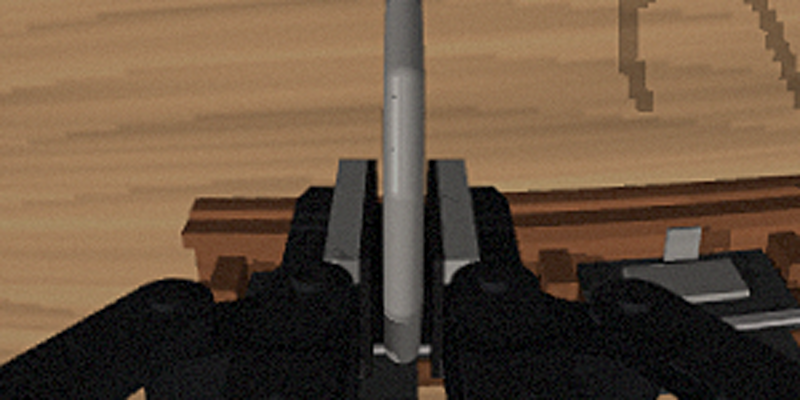

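The fingers hide the tag in this view. I turn the gripper so the camera sees the tag from one side of the fingers.

Emit:
apply_moves(moves=[[2.9,-1.4,1.7,-0.12],[2.9,-1.4,1.7,-1.11],[2.9,-1.4,1.7,-1.11],[2.9,-1.4,1.7,-1.11],[2.9,-1.4,1.7,-1.11],[2.9,-1.4,1.7,-1.11],[2.9,-1.4,1.7,-1.11],[2.9,-1.4,1.7,-1.11]])

```text
clock: 7.18
tool_pos: [0.6502, -0.0498, 0.141]
tool_rot: [-1.506, 0.493, -0.501]
contact_force: [-0.3, 0.6, -1.7]
width: 0.0091
```

```bash
python3 - <<'E'
from h import *
go()
w=optics.grab_frame('wrist');s=optics.grab_frame('scene')
for f in (w,s):
  for q in ['tag','blank','rack','rail']: print(q,[(round(r['confidence'],2),r['rect']) for r in nets.trace(q,f)[:2]])
save('w3',w['color']);save('s3',s['color'])
print(wproj(w,np.array([.5506,.0177,.069])))
E
```

```text
t 7.18 pos [ 0.6502 -0.0498  0.141 ] yaw -36.41 tilt -0.9999641101342515 F [-0.3007  0.6073 -1.7456] w 0.0091
tag [(0.97, [86.6, 195.0, 179.0, 277.8])]
blank [(0.82, [199.2, 289.2, 222.9, 315.1])]
rack []
rail [(0.64, [1.7, 68.4, 43.7, 135.3])]
tag [(0.8, [260.2, 184.9, 283.4, 222.3])]
blank [(0.8, [224.4, 212.9, 249.9, 251.6]), (0.5, [326.2, 236.3, 380.1, 303.5])]
rack [(0.82, [214.5, 191.1, 289.3, 268.4]), (0.64, [263.3, 190.3, 284.0, 223.1])]
rail [(0.7, [307.5, 64.1, 367.0, 173.3]), (0.66, [290.6, 191.5, 317.7, 234.9])]
[122.6757 232.6666]
```

```bash
python3 - <<'E'
import cv2,numpy as np
w=cv2.imread('pics/w3.png')[180:290,75:240]  # 165x110
a=cv2.resize(w,(600,400),interpolation=cv2.INTER_CUBIC)
b=cv2.resize(cv2.imread('pics/s3.png')[55:185,280:380],(200,260),interpolation=cv2.INTER_CUBIC)
b=np.vstack([b,cv2.resize(cv2.imread('pics/w3.png')[60:145,0:120],(200,140))])
cv2.imwrite('pics/v3.png',np.hstack([a,b]))
E
```

```text
(no output)
```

View pics/v3.png

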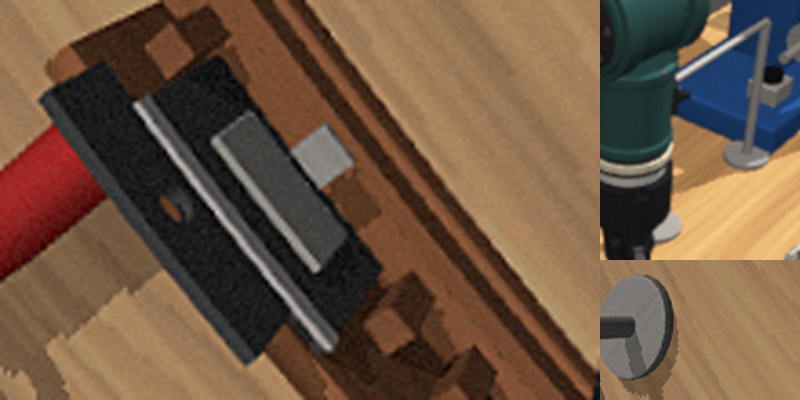

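The tag shows clearly. Its hole is at about px (123.7, 236.9), roughly mid-plate, and the lower plate looks shifted relative to the hanger. The inset shows the rail's two posts and its bar.

```bash
python3 - <<'E'
from h import *
w=optics.grab_frame('wrist')
P=lambda x,y:(75+x/3.636-.5+.14,180+y/3.636-.5+.14)
for n,p,z in [('topback L',(42,98),.082),('topback R',(246,362),.082),('topfront L',(60,88),.082),('topfront R',(258,352),.082),('hole',(177,207),.069),('hanger end low L',(105,65),.058),('lip a',(300,0),.022),('lip b',(600,395),.022),('lowerplate R bottom?',(380,270),.043)]:
    print(n,won(w,*P(*p),2,z))
E
```

```text
topback L [0.5487 0.0513 0.082 ]
topback R [ 0.5455 -0.0174  0.082 ]
topfront L [0.5539 0.0499 0.082 ]
topfront R [ 0.5496 -0.0174  0.082 ]
hole [0.5492 0.0161 0.069 ]
hanger end low L [0.5505 0.0506 0.058 ]
lip a [0.5819 0.0347 0.022 ]
lip b [ 0.5747 -0.0886  0.022 ]
lowerplate R bottom? [ 0.5632 -0.0254  0.043 ]
```

```bash
python3 -c "
from h import *
go([.60,.0142,.1306],-93.4)"
```

```text
t 7.73 pos [ 0.65   -0.0495  0.1403] yaw -36.78 tilt -0.9999701855622144 F [ 0.18   -0.6721 -1.2487] w 0.0091
move [-7.8247  0.9776  2.1024] spin 0.9882133987238334
```

Emit:
apply_moves(moves=[[-2,0.2,0.5,0.12],[-7.8,0.9,2.1,0.99],[-7.8,0.9,2.1,0.99],[-7.8,0.9,2.1,0.99],[-7.8,0.9,2.1,0.99],[-7.8,0.9,2.1,0.99],[-7.8,0.9,2.1,0.99],[-7.8,0.9,2.1,0.99]])

```text
clock: 8.4
tool_pos: [0.6003, 0.0144, 0.1315]
tool_rot: [-1.168, 1.257, -1.257]
contact_force: [0.4, 0.6, -0.5]
width: 0.0092
```

```bash
python3 -c "
from h import *
go([.58,.0154,.1306],-93.4)"
```

```text
t 8.4 pos [0.6003 0.0144 0.1315] yaw -93.85 tilt -0.999967520079631 F [ 0.4042  0.6175 -0.4773] w 0.0092
move [ 0.0408  0.0779 -2.0323] spin -0.007781404223619538
```

Emit:
apply_moves(moves=[[0,0.05,-0.5,-0.008],[0,0.09,-1,-0.008],[0,0.09,-1.5,-0.008],[0,0.09,-2,-0.008],[0,0.09,-2,-0.008],[0,0.09,-2,-0.008],[0,0.09,-2,-0.008],[0,0.09,-2,-0.008]])

```text
clock: 9.07
tool_pos: [0.5808, 0.0156, 0.1307]
tool_rot: [-1.172, 1.25, -1.252]
contact_force: [0.2, 0.8, -1.3]
width: 0.009
```

```bash
python3 - <<'E'
from h import *
go([.565,.0163,.1306],-93.4)
s=optics.grab_frame('scene');d=optics.grab_frame('side');w=optics.grab_frame('wrist')
o=readout.get_obs();M=R.from_rotvec(o['tool_rot']).as_matrix()
c=o['tool_pos']-.0168*M[:,1]; hx=M[:,2]
pts=[(0,-20),(50,-50),(50,-62),(45,-77),(33,-85),(17,-85),(-1,-78.5),(50,6)]
for f in (s,d): print(np.array([proj(f,c+hx*x/1e3+np.array([0,0,zz/1e3])) for x,zz in pts]).round(1).tolist())
a=cv2.resize(s['color'][170:230,245:320],(500,400),interpolation=cv2.INTER_CUBIC)
b=cv2.resize(d['color'][180:270,260:328],(300,400),interpolation=cv2.INTER_CUBIC)
save('p1',np.hstack([a,b]));save('w4',w['color'])
E
```

```text
t 9.07 pos [0.5808 0.0156 0.1307] yaw -93.38 tilt -0.9999622037991596 F [ 0.1685  0.801  -1.3118] w 0.009
move [ 0.0274 -0.0054 -1.5806] spin 0.0003334114118645584
[[285.8, 183.9], [302.7, 204.8], [302.5, 208.7], [300.6, 212.4], [296.4, 212.3], [291.2, 208.8], [285.3, 203.0], [303.8, 185.5]]
[[275.0, 218.8], [257.0, 223.8], [257.0, 227.1], [258.8, 231.5], [263.0, 234.5], [268.6, 235.5], [274.9, 235.0], [257.0, 207.9]]
```

View pics/p1.png

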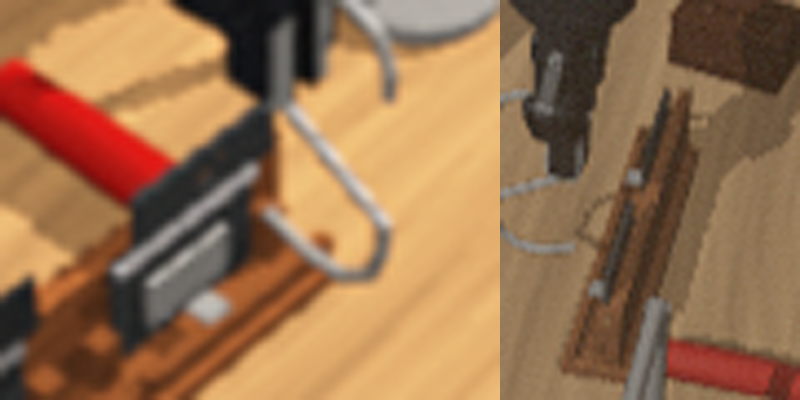

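```bash
python3 - <<'E'
from h import *
s=optics.grab_frame('scene');o=readout.get_obs();M=R.from_rotvec(o['tool_rot']).as_matrix()
tip=o['tool_pos']-.0168*M[:,1]-.001*M[:,2]+np.array([0,0,-.0785]);print('tip',tip)
Q=lambda x,y:np.array([245+x/6.667-.5+.075,170+y/6.667-.5+.075])
mt=Q(270,213);mh=Q(205,173);print(mt,mh,proj(s,tip))
h0=np.array([.5505,.0165,.069]);print('hole pred',proj(s,h0))
for z in (.067,.069,.071):
    # hole from corrected pixel
    c=mh-(mt-proj(s,tip)); print(z,'rel',onz(s,*c,z),'abs',onz(s,*mh,z))
for n in np.eye(3): print((proj(s,h0+.001*n)-proj(s,h0)))
E
```

```text
tip [0.5795 0.0157 0.0688]
[285.073  201.5234] [275.3235 195.5237] [285.3106 202.9806]
hole pred [275.8198 197.0618]
0.067 rel [0.5485 0.0179 0.067 ] abs [0.5449 0.0213 0.067 ]
0.069 rel [0.5499 0.0163 0.069 ] abs [0.5463 0.0197 0.069 ]
0.071 rel [0.5512 0.0147 0.071 ] abs [0.5477 0.0181 0.071 ]
[0.3307 0.1925]
[ 0.2821 -0.2301]
[-0.0046 -0.315 ]
```

Emit:
apply_moves(moves=[[0.03,0,-0.6,0],[0.07,0,-1.2,0],[0.07,0,-1.6,0],[0.07,0,-2,0],[0.07,0,-2.3,0],[0.07,0,-2.4,0],[0.07,0,-2.4,0],[0.07,0,-2.4,0]])

```text
clock: 9.93
tool_pos: [0.5568, 0.0165, 0.1305]
tool_rot: [-1.172, 1.25, -1.252]
contact_force: [0.9, -0.8, -1.4]
width: 0.0092
```

Emit:
apply_moves(moves=[[0,0,-0.04,0],[0,0,-0.08,0],[0,0,-0.12,0],[0,0,-0.16,0],[0,0,-0.2,0],[0,0,-0.2,0],[0,0,-0.2,0],[0,0,-0.2,0]])

```text
clock: 10.6
tool_pos: [0.5548, 0.0166, 0.1304]
tool_rot: [-1.172, 1.25, -1.252]
contact_force: [-0.1, -0.9, -0.3]
width: 0.009
```

Emit:
apply_moves(moves=[[0,0,-0.04,0],[0,0,-0.08,0],[0,0,-0.12,0],[0,0,-0.16,0],[0,0,-0.2,0],[0,0,-0.2,0],[0,0,-0.2,0],[0,0,-0.2,0]])

```text
clock: 11.27
tool_pos: [0.5529, 0.0167, 0.1304]
tool_rot: [-1.172, 1.25, -1.252]
contact_force: [-0.0, -1.0, 0.2]
width: 0.009
```

Emit:
apply_moves(moves=[[0,0,-0.04,0],[0,0,-0.08,0],[0,0,-0.1,0],[0,0,-0.13,0],[0,0,-0.15,0],[0,0,-0.15,0],[0,0,-0.15,0],[0,0,-0.15,0]])

```text
clock: 11.93
tool_pos: [0.5514, 0.0168, 0.1304]
tool_rot: [-1.172, 1.25, -1.252]
contact_force: [0.8, -0.0, -0.8]
width: 0.0092
```

Emit:
apply_moves(moves=[[0,0,-0.04,0],[0,0,-0.08,0],[0,0,-0.12,0],[0,-0.02,-0.15,0],[0,-0.03,-0.15,0],[0,-0.03,-0.15,0],[0,-0.03,-0.15,0],[0,-0.03,-0.15,0]])

```text
clock: 12.6
tool_pos: [0.5498, 0.0169, 0.1307]
tool_rot: [-1.172, 1.25, -1.252]
contact_force: [-1.0, -0.6, -0.4]
width: 0.0087
```

Emit:
apply_moves(moves=[[0,0,-0.04,0],[0,-0.02,-0.08,0],[0,-0.03,-0.12,0],[0,-0.04,-0.15,0],[0,-0.05,-0.15,0],[0,-0.05,-0.15,0],[0,-0.05,-0.15,0],[0,-0.05,-0.15,0]])

```text
clock: 13.27
tool_pos: [0.5483, 0.0169, 0.1312]
tool_rot: [-1.172, 1.25, -1.252]
contact_force: [0.8, 0.6, -0.3]
width: 0.0091
```

Emit:
apply_moves(moves=[[0,-0.01,-0.04,0],[0,-0.03,-0.08,0],[0,-0.04,-0.12,0],[0,-0.06,-0.16,0],[0,-0.07,-0.2,0],[0,-0.07,-0.2,0],[0,-0.07,-0.2,0],[0,-0.07,-0.2,0]])

```text
clock: 13.93
tool_pos: [0.5463, 0.0171, 0.1318]
tool_rot: [-1.172, 1.25, -1.252]
contact_force: [0.2, 1.0, -0.3]
width: 0.0089
```

Emit:
apply_moves(moves=[[0,-0.01,-0.04,0],[0,-0.03,-0.08,0],[0,-0.04,-0.12,0],[0,-0.06,-0.16,0],[0,-0.08,-0.22,0],[0,-0.09,-0.25,0],[0,-0.09,-0.25,0],[0,-0.09,-0.25,0]])

```text
clock: 14.6
tool_pos: [0.5437, 0.0172, 0.1328]
tool_rot: [-1.172, 1.25, -1.252]
contact_force: [0.2, -0.6, -0.4]
width: 0.009
```

```bash
python3 - <<'E'
from h import *
go()
s=optics.grab_frame('scene')
save('p2',cv2.resize(s['color'][150:240,240:330],(600,600),interpolation=cv2.INTER_CUBIC))
E
```

```text
t 14.6 pos [0.5437 0.0172 0.1328] yaw -93.38 tilt -0.9999640544590624 F [ 0.2087 -0.5568 -0.3714] w 0.009
```

View pics/p2.png

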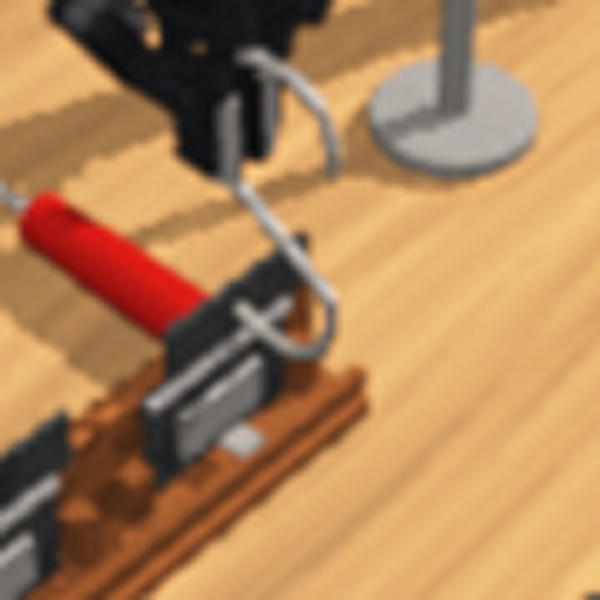

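The visible wire now ends exactly at the hole (px 276,196) with no contact force, so the tip is through. I go on along the wire's curve.

Emit:
apply_moves(moves=[[0,-0.04,-0.1,0],[0,-0.07,-0.2,0],[0,-0.11,-0.3,0],[0,-0.14,-0.4,0],[0,-0.18,-0.5,0],[0,-0.18,-0.5,0],[0,-0.18,-0.5,0],[0,-0.18,-0.5,0]])

```text
clock: 15.32
tool_pos: [0.5386, 0.0175, 0.1346]
tool_rot: [-1.172, 1.25, -1.251]
contact_force: [0.5, -0.1, -1.1]
width: 0.0091
```

Emit:
apply_moves(moves=[[0,-0.04,-0.1,0],[0,-0.07,-0.2,0],[0,-0.11,-0.3,0],[0,-0.14,-0.4,0],[0,-0.17,-0.5,0],[0,-0.17,-0.5,0],[0,-0.17,-0.5,0],[0,-0.17,-0.5,0]])

```text
clock: 15.98
tool_pos: [0.5336, 0.0179, 0.1362]
tool_rot: [-1.172, 1.25, -1.251]
contact_force: [0.3, 0.2, -1.0]
width: 0.0094
```

Emit:
apply_moves(moves=[[0,-0.02,-0.1,0],[0,-0.04,-0.2,0],[0,-0.06,-0.3,0],[0,-0.07,-0.4,0],[0,-0.07,-0.5,0],[0,-0.07,-0.6,0],[0,-0.07,-0.6,0],[0,-0.07,-0.6,0]])

```text
clock: 16.65
tool_pos: [0.5276, 0.0182, 0.1369]
tool_rot: [-1.172, 1.25, -1.251]
contact_force: [0.1, -0.9, -0.7]
width: 0.0089
```

Emit:
apply_moves(moves=[[0,0,-0.1,0],[0,0,-0.2,0],[0,0,-0.3,0],[0,0,-0.3,0],[0,-0.05,-0.3,0],[0,-0.1,-0.3,0],[0,-0.15,-0.3,0],[0,-0.2,-0.3,0]])

```text
clock: 17.32
tool_pos: [0.5246, 0.0184, 0.1389]
tool_rot: [-1.172, 1.25, -1.251]
contact_force: [0.6, 0.5, -1.6]
width: 0.0094
```

Emit:
apply_moves(moves=[[0,-0.04,0,0],[0,-0.08,0,0],[0,-0.12,0,0],[0,-0.16,0,0],[0,-0.2,0,0],[0,-0.24,0,0],[0,-0.28,0,0],[0,-0.3,0,0]])

```text
clock: 17.98
tool_pos: [0.5245, 0.0179, 0.1418]
tool_rot: [-1.172, 1.25, -1.252]
contact_force: [1.0, -1.1, -7.6]
width: 0.009
```

Emit:
apply_moves(moves=[[0,-0.05,0,0],[0,-0.1,0,0],[0,-0.15,0,0],[0,-0.2,0,0],[0,-0.25,0,0],[0,-0.3,0,0],[0,-0.35,0,0],[0,-0.4,0,0]])

```text
clock: 18.65
tool_pos: [0.5245, 0.0179, 0.1459]
tool_rot: [-1.172, 1.25, -1.252]
contact_force: [1.6, -1.7, -9.3]
width: 0.0096
```

Emit:
apply_moves(moves=[[0,-0.06,0,0],[0,-0.12,0,0],[0,-0.18,0,0],[0,-0.24,0,0],[0,-0.3,0,0],[0,-0.36,0,0],[0,-0.42,0,0],[0,-0.5,0,0]])

```text
clock: 19.32
tool_pos: [0.5245, 0.0179, 0.1509]
tool_rot: [-1.172, 1.25, -1.252]
contact_force: [1.3, -1.6, -10.0]
width: 0.0089
```

Emit:
apply_moves(moves=[[0,-0.06,0,0],[0,-0.12,0,0],[0,-0.18,0,0],[0,-0.24,0,0],[0,-0.3,0,0],[0,-0.36,0,0],[0,-0.42,0,0],[0,-0.5,0,0]])

```text
clock: 19.98
tool_pos: [0.5245, 0.0179, 0.1559]
tool_rot: [-1.172, 1.25, -1.252]
contact_force: [1.2, -2.2, -10.6]
width: 0.0093
```

Emit:
apply_moves(moves=[[0,-0.08,0,0],[0,-0.16,0,0],[0,-0.24,0,0],[0,-0.32,0,0],[0,-0.4,0,0],[0,-0.48,0,0],[0,-0.56,0,0],[0,-0.65,0,0]])

```text
clock: 20.65
tool_pos: [0.5245, 0.0178, 0.1626]
tool_rot: [-1.172, 1.25, -1.252]
contact_force: [1.7, -0.4, -8.3]
width: 0.0092
```

Emit:
apply_moves(moves=[[0,-0.08,0,0],[0,-0.16,0,0],[0,-0.24,0,0],[0,-0.32,0,0],[0,-0.4,0,0],[0,-0.48,0,0],[0,-0.56,0,0],[0,-0.65,0,0]])

```text
clock: 21.32
tool_pos: [0.5243, 0.0178, 0.1692]
tool_rot: [-1.172, 1.25, -1.252]
contact_force: [2.2, -1.2, -8.7]
width: 0.0093
```

Emit:
apply_moves(moves=[[0,-0.08,0,0],[0,-0.16,0,0],[0,-0.24,0,0],[0,-0.32,0,0],[0,-0.4,0,0],[0,-0.48,0,0],[0,-0.56,0,0],[0,-0.65,0,0]])

```text
clock: 21.98
tool_pos: [0.5241, 0.0185, 0.1761]
tool_rot: [-1.172, 1.251, -1.251]
contact_force: [0.0, -0.8, -1.3]
width: 0.0088
```

Emit:
apply_moves(moves=[[0,-0.15,0,0],[0,-0.3,0,0],[0,-0.5,0,0],[0,-0.7,0,0],[0,-0.9,0,0],[0,-1.1,0,0],[0,-1.3,0,0],[0,-1.5,0,0]])

```text
clock: 22.65
tool_pos: [0.524, 0.0183, 0.1913]
tool_rot: [-1.172, 1.251, -1.251]
contact_force: [0.1, 0.4, -3.2]
width: 0.009
```

Emit:
apply_moves(moves=[[0,-0.2,0,0],[0,-0.5,0,0],[0,-0.8,0,0],[0,-1.1,0,0],[0,-1.5,0,0],[0,-1.9,0,0],[0,-2.3,0,0],[0,-2.6,0,0]])

```text
clock: 23.32
tool_pos: [0.524, 0.0182, 0.2179]
tool_rot: [-1.172, 1.251, -1.251]
contact_force: [-0.4, 0.6, -2.5]
width: 0.0093
```

Forces dropped to the tag's weight, so the tag is out and hanging on the hook. Next I check the rail and what stands on the way.

```bash
python3 - <<'E'
from h import *
s=optics.grab_frame('scene');d=optics.grab_frame('side');w=optics.grab_frame('wrist')
print('black base',onz(s,247,52,0),'near post base s',onz(s,308,169,0),'far post base',onz(s,353,132,0), 'near base d',onz(d,292,311,0))
print('post tops s', onz(s,362,65,.215))
for f,n in ((s,'s'),(d,'d'),(w,'w')):
    print(n,[(round(r['confidence'],2),r['rect']) for r in nets.trace('rail',f)[:2]],[(round(r['confidence'],2),r['rect']) for r in nets.trace('tag',f)[:2]])
    save('q_'+n,f['color'])
a=cv2.resize(s['color'][40:200,220:380],(400,400),interpolation=cv2.INTER_CUBIC)
b=cv2.resize(d['color'][235:405,220:390],(400,400),interpolation=cv2.INTER_CUBIC)
save('q',np.hstack([a,b]))
go([.425,.13,.218],-91.8)
E
```

```text
black base [-0.1355  0.6401  0.    ] near post base s [0.4983 0.2125 0.    ] far post base [0.4969 0.4406 0.    ] near base d [0.4954 0.2107 0.    ]
post tops s [0.4966 0.4353 0.215 ]
s [(0.74, [259.8, 155.2, 287.3, 198.9]), (0.69, [295.1, 64.3, 368.7, 176.6])] [(0.74, [261.9, 155.2, 288.7, 201.0])]
d [(0.58, [258.5, 245.3, 303.0, 387.6])] []
w [(0.9, [2.0, 190.9, 157.3, 317.9])] [(0.55, [227.0, 175.8, 333.0, 209.4])]
t 23.77 pos [0.5237 0.0182 0.2171] yaw -93.38 tilt -0.9999683659028255 F [ 0.3265 -0.3841 -1.5567] w 0.0094
move [-10.582   -0.0764 -10.509 ] spin -0.02750267444379613
```

View pics/q.png

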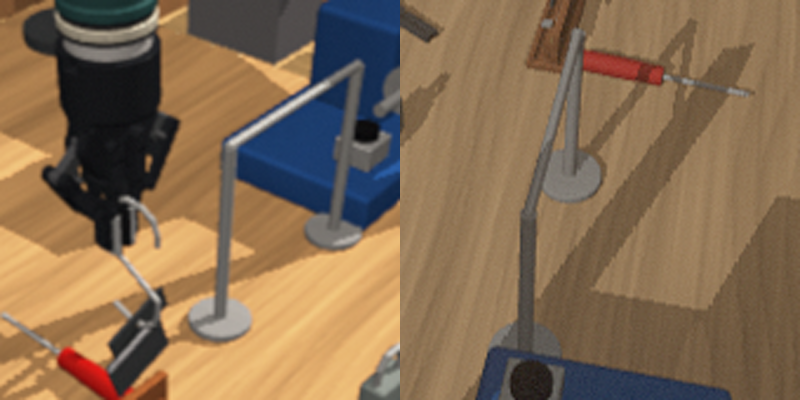

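The picture shows the tag hanging on the lower loop, clear of the rack. The bar runs from scene (311,98) to (364,66) and side (295,250) to (274,325). I have used all my views, so numbers only from here.

```bash
python3 - <<'E'
from h import *
s=optics.grab_frame('scene');d=optics.grab_frame('side')
print(tri(s,(311.3,98.5),d,(294.9,249.6)),tri(s,(363.7,66.1),d,(273.7,325.2)))
for p in [(311.3,98.5),(363.7,66.1)]: print(onz(s,*p,.215))
for p in [(294.9,249.6),(273.7,325.2)]: print(onz(d,*p,.215))
print('blue',onz(s,316,112,.03),onz(s,362,130,.02),onz(d,258,383,.03),onz(d,358,393,.03))
E
```

```text
(array([0.4967, 0.2116, 0.2148]), np.float64(0.0008644729120750685)) (array([0.503 , 0.4309, 0.2159]), np.float64(0.0024052258931650202))
[0.4965 0.2112 0.215 ]
[0.5034 0.4327 0.215 ]
[0.4971 0.2121 0.215 ]
[0.5021 0.4296 0.215 ]
blue [0.3707 0.4188 0.03  ] [0.5258 0.4403 0.02  ] [0.5302 0.445  0.03  ] [0.317  0.4245 0.03  ]
```

Emit:
apply_moves(moves=[[-1,0,-1,-0.005],[-2.5,-0.1,-2.5,-0.01],[-4,-0.1,-4,-0.015],[-5.5,-0.1,-5.5,-0.02],[-7,-0.1,-7,-0.028],[-8.5,-0.1,-8.5,-0.028],[-10,-0.1,-10,-0.028],[-10.6,-0.1,-10.5,-0.028]])

```text
clock: 24.53
tool_pos: [0.4226, 0.132, 0.2179]
tool_rot: [-1.189, 1.231, -1.226]
contact_force: [-1.1, 0.3, -1.3]
width: 0.0093
```

```bash
python3 -c "
from h import *
go([.418,.305,.211],-91.65)"
```

```text
t 24.53 pos [0.4226 0.132  0.2179] yaw -91.59 tilt -0.9999752101060089 F [-1.105   0.3185 -1.2987] w 0.0093
move [-17.2709   0.804   -0.9403] spin 0.0010534268283317481
```

Emit:
apply_moves(moves=[[-1,0,-0.6,0],[-3,0,-0.9,0],[-5.5,0,-0.9,0],[-8,0.1,-0.9,0],[-10.5,0.3,-0.9,0],[-13,0.5,-0.9,0],[-15,0.7,-0.9,0],[-16.5,0.8,-0.9,0]])

```text
clock: 25.2
tool_pos: [0.4188, 0.2995, 0.2109]
tool_rot: [-1.189, 1.229, -1.225]
contact_force: [0.8, 0.9, -2.7]
width: 0.009
```

Emit:
apply_moves(moves=[[-0.4,0,0,0],[-0.7,0,0,0],[-0.8,0,0,0],[-0.8,0,0,0],[-0.8,0,0,0],[-0.8,0,0,0],[-0.8,0,0,0],[-0.8,0,0,0]])

```text
clock: 25.87
tool_pos: [0.4191, 0.3069, 0.2111]
tool_rot: [-1.188, 1.23, -1.225]
contact_force: [0.0, -0.0, -2.3]
width: 0.0092
```

```bash
cat > chk.py <<'E'
from h import *
o=readout.get_obs();M=R.from_rotvec(o['tool_rot']).as_matrix()
go([.4994-.0255,.3050,o['tool_pos'][2]],-91.65)
w=optics.grab_frame('wrist');s=optics.grab_frame('scene');d=optics.grab_frame('side')
c=o['tool_pos']-.0168*M[:,1];hx=M[:,2]
P=lambda x,z:c+hx*x/1e3+np.array([0,0,z/1e3])
A=np.array([.4967,.2116,.215]);B=np.array([.503,.431,.215])
# bar in wrist: bright-edge profile along image rows at columns either side of the hook
for t in (.25,.3,.42,.55,.65):
    p=A+(B-A)*t;print('bar',t,wproj(w,p),'top edge', wproj(w,p+[.005,0,0])-wproj(w,p-[.005,0,0]))
print('end',wproj(w,P(50,6)),'crown',wproj(w,P(25,34)),'seat',wproj(w,P(25,-85)))
for q in ['rail','tag']: print(q,[(round(r['confidence'],2),r['rect']) for r in nets.trace(q,w)[:2]])
for r in nets.trace('rail',w)[:1]:
    g=r['region']
    for col in list(range(100,480,20)):
        v=np.where(g[:,col])[0]
        if len(v): print(col,v.min(),v.max(),end=' ; ')
save('c_w_%d'%int(o['clock']*10),w['color'])
E
python3 chk.py
```

```text
t 25.87 pos [0.4191 0.3069 0.2111] yaw -91.55 tilt -0.999967598529111 F [ 0.0128 -0.0256 -2.2765] w 0.0092
move [0.0456 0.0179 5.4799] spin 0.0018105908299639027
bar 0.25 [369.0792 112.0006] top edge [ -0.0029 -22.8525]
bar 0.3 [344.2938 110.6996] top edge [ -0.1813 -23.1107]
bar 0.42 [282.3768 109.2122] top edge [ -0.6051 -23.3552]
bar 0.55 [215.4512 110.4092] top edge [ -1.0103 -22.9863]
bar 0.65 [167.2694 113.0985] top edge [ -1.2582 -22.3115]
end [279.7991 189.1141] crown [279.0169 284.3202] seat [280.9556 194.7425]
rail [(0.65, [35.3, 82.9, 490.7, 151.0]), (0.5, [225.9, 169.1, 334.8, 219.3])]
tag [(0.66, [226.1, 168.4, 333.7, 219.1])]
100 112 133 ; 120 110 130 ; 140 109 129 ; 160 89 148 ; 180 90 147 ; 200 102 124 ; 220 101 123 ; 240 100 123 ; 260 100 121 ; 280 99 121 ; 300 99 121 ; 320 100 122 ; 340 100 124 ; 360 84 145 ; 380 86 144 ; 400 104 124 ; 420 105 127 ; 440 107 130 ; 460 108 132 ;
```

The bar's measured row is 110 against 109 predicted, so its position is good to under 1 mm. I move the hook over it.

Emit:
apply_moves(moves=[[0.04,0,0.4,0],[0.04,0,0.9,0],[0.04,0,1.4,0],[0.04,0,1.9,0],[0.04,0,2.3,0],[0.04,0,2.6,0],[0.04,0,2.8,0],[0.04,0,2.8,0]])

```text
clock: 26.83
tool_pos: [0.4477, 0.3062, 0.211]
tool_rot: [-1.188, 1.229, -1.225]
contact_force: [-0.9, -0.0, -2.2]
width: 0.0094
```

Emit:
apply_moves(moves=[[0,0,0.4,0],[0,0,0.9,0],[0,0,1.4,0],[0,0,1.9,0],[0,0,2.3,0],[0,0,2.6,0],[0,0,2.65,0],[0,0,2.65,0]])

```text
clock: 27.5
tool_pos: [0.4744, 0.3054, 0.2111]
tool_rot: [-1.188, 1.23, -1.226]
contact_force: [-0.1, 0.4, -2.1]
width: 0.0088
```

```bash
python3 chk.py
```

```text
t 27.5 pos [0.4744 0.3054 0.2111] yaw -91.55 tilt -0.9999671752327113 F [-0.1374  0.4146 -2.0788] w 0.0088
move [ 0.0424 -0.0005 -0.0527] spin 0.0017689305177662068
bar 0.25 [362.0157 232.9834] top edge [  1.2394 -20.022 ]
bar 0.3 [339.0798 233.0586] top edge [  0.7513 -20.2179]
bar 0.42 [282.0876 232.9747] top edge [ -0.527  -20.4213]
bar 0.55 [220.4586 232.4528] top edge [ -1.8639 -20.1896]
bar 0.65 [175.6946 231.7898] top edge [ -2.6961 -19.7214]
end [279.8866 189.0303] crown [279.1294 284.2051] seat [280.9793 194.7568]
rail [(0.94, [46.8, 134.4, 478.3, 248.2])]
tag [(0.65, [227.6, 164.5, 334.1, 217.5])]
100 194 242 ; 120 184 243 ; 140 174 244 ; 160 139 245 ; 180 139 246 ; 200 162 244 ; 220 223 244 ; 240 223 245 ; 260 223 245 ; 300 223 246 ; 320 224 245 ; 340 149 244 ; 360 135 245 ; 380 137 243 ; 400 177 242 ; 420 188 242 ; 440 199 242 ; 460 212 242 ;
```

Emit:
apply_moves(moves=[[0.02,0.3,0,0],[0.02,0.6,0,0],[0.02,0.9,0,0],[0.02,1.2,0,0],[0.02,1.5,0,0],[0.02,1.8,0,0],[0.02,2,0,0],[0.02,2,0,0]])

```text
clock: 28.47
tool_pos: [0.4736, 0.3053, 0.1905]
tool_rot: [-1.19, 1.23, -1.225]
contact_force: [-0.3, 0.6, -1.5]
width: 0.0093
```

Emit:
apply_moves(moves=[[0,0.2,0,0],[0,0.4,0,0],[0,0.6,0,0],[0,0.8,0,0],[0,1,0,0],[0,1.2,0,0],[0,1.4,0,0],[0,1.5,0,0]])

```text
clock: 29.13
tool_pos: [0.4736, 0.3054, 0.1752]
tool_rot: [-1.19, 1.23, -1.225]
contact_force: [-0.6, -0.5, -2.5]
width: 0.0092
```

Emit:
apply_moves(moves=[[0,0.03,0,0],[0,0.06,0,0],[0,0.1,0,0],[0,0.14,0,0],[0,0.18,0,0],[0,0.22,0,0],[0,0.25,0,0],[0,0.25,0,0]])

```text
clock: 29.8
tool_pos: [0.4735, 0.3054, 0.1726]
tool_rot: [-1.19, 1.23, -1.225]
contact_force: [-0.1, -0.1, -1.5]
width: 0.0089
```

Emit:
apply_moves(moves=[[0,0.03,0,0],[0,0.06,0,0],[0,0.1,0,0],[0,0.1,0,0],[0,0.1,0,0],[0,0.1,0,0],[0,0.1,0,0],[0,0.1,0,0]])

```text
clock: 30.47
tool_pos: [0.4736, 0.3055, 0.1717]
tool_rot: [-1.19, 1.23, -1.225]
contact_force: [0.1, -1.0, -0.8]
width: 0.0092
```

Emit:
apply_moves(moves=[[0,0.03,0,0],[0,0.06,0,0],[0,0.1,0,0],[0,0.1,0,0],[0,0.1,0,0],[0,0.1,0,0],[0,0.1,0,0],[0,0.1,0,0]])

```text
clock: 31.13
tool_pos: [0.4739, 0.3055, 0.1711]
tool_rot: [-1.189, 1.23, -1.225]
contact_force: [-1.8, -0.5, 5.6]
width: 0.0092
```

Contact with the rail (about 7 N). I relieve it slightly and then release.

Emit:
apply_moves(moves=[[0,-0.05,0,0],[0,-0.06,0,0],[0,-0.06,0,0],[0,-0.06,0,0],[0,-0.06,0,0],[0,-0.06,0,0],[0,-0.06,0,0],[0,-0.06,0,0]], grip_force=20)

```text
clock: 31.8
tool_pos: [0.4738, 0.3055, 0.1715]
tool_rot: [-1.19, 1.23, -1.225]
contact_force: [-0.6, -0.4, -0.7]
width: 0.0091
```

Emit:
apply_moves(moves=[[0,0,0,0],[0,0,0,0],[0,0,0,0],[0,0,0,0],[0,0,0,0],[0,0,0,0],[0,0,0,0],[0,0,0,0]], jaw=0.2)

```text
clock: 32.47
tool_pos: [0.4738, 0.3055, 0.1715]
tool_rot: [-1.19, 1.23, -1.225]
contact_force: [-0.3, 0.4, -0.4]
width: 0.034
```

```bash
cat > c2.py <<'E'
from h import *
go()
s=optics.grab_frame('scene');w=optics.grab_frame('wrist');d=optics.grab_frame('side')
for n,f,pr in (('s',s,proj),('w',w,wproj),('d',d,proj)):
    for q in ['hook_grip','tag','rail']: print(n,q,[(round(r['confidence'],2),r['rect']) for r in nets.trace(q,f)[:3]])
    c=np.array([.4994-.025,.3055,.1885]);hx=np.array([1,-.028,0])
    print('exp hook',np.array([pr(f,c+hx*x/1e3+np.array([0,0,z/1e3])) for x,z in [(0,34),(50,6),(50,-62),(25,-85),(-1,-78.5)]]).round().tolist(),
     'exp tag',np.array([pr(f,c+hx*.025+np.array([0,y,z])) for y,z in [(-.035,-.074),(.035,-.074),(-.035,-.144),(.035,-.144)]]).round().tolist())
save('z_w',w['color'])
E
python3 c2.py
```

```text
t 32.47 pos [0.4738 0.3055 0.1715] yaw -91.51 tilt -0.9999741598294196 F [-0.3229  0.3936 -0.382 ] w 0.034
s hook_grip [(0.96, [94.2, 287.9, 160.0, 352.7]), (0.71, [138.9, 239.1, 149.2, 261.2])]
s tag [(0.53, [321.2, 108.5, 337.3, 148.9])]
s rail [(0.61, [295.4, 65.0, 367.1, 175.3])]
exp hook [[327.0, 78.0], [342.0, 95.0], [339.0, 118.0], [331.0, 122.0], [323.0, 117.0]] exp tag [[324.0, 125.0], [339.0, 113.0], [322.0, 146.0], [336.0, 135.0]]
w hook_grip [(0.7, [267.5, 160.7, 295.0, 334.4])]
w tag [(0.86, [229.5, 166.2, 336.2, 214.4])]
w rail [(0.95, [4.3, 137.5, 522.4, 289.3])]
exp hook [[279.0, 342.0], [280.0, 187.0], [281.0, 161.0], [281.0, 194.0], [281.0, 234.0]] exp tag [[335.0, 197.0], [226.0, 199.0], [322.0, 176.0], [240.0, 178.0]]
d hook_grip [(0.67, [272.5, 274.1, 296.9, 312.8]), (0.36, [350.1, 189.2, 352.8, 195.0])]
d tag []
d rail [(0.52, [331.3, 212.5, 348.7, 230.1])]
exp hook [[298.0, 279.0], [275.0, 284.0], [274.0, 304.0], [285.0, 313.0], [296.0, 313.0]] exp tag [[288.0, 298.0], [282.0, 322.0], [287.0, 318.0], [281.0, 342.0]]
```

The hook and tag are where they should hang. I open wider and back off.

Emit:
apply_moves(moves=[[0,0,0,0],[0,0,0,0],[0,0,0,0],[0,0,-0.3,0],[0,0,-1,0],[0,0,-2,0],[0,0,-3,0],[0,0,-4,0]], jaw=-0.3)

```text
clock: 33.73
tool_pos: [0.432, 0.3065, 0.1713]
tool_rot: [-1.191, 1.23, -1.225]
contact_force: [-0.6, 0.0, 0.6]
width: 0.0552
```

Emit:
apply_moves(moves=[[0,-1,-1,0],[0,-2,-1.5,0],[0,-4,-1.5,0],[0,-7,-1.5,0],[0,-10,-1.5,0],[0,-12,-1.5,0],[0,-12,-1.5,0],[0,-12,-1.5,0]])

```text
clock: 34.4
tool_pos: [0.417, 0.3066, 0.2927]
tool_rot: [-1.187, 1.229, -1.223]
contact_force: [0.2, 1.3, 0.1]
width: 0.0555
```

Emit:
apply_moves(moves=[[0,0,0,0],[0,0,0,0],[0,0,0,0],[0,0,0,0],[0,0,0,0],[0,0,0,0],[0,0,0,0],[0,0,0,0]])

```text
clock: 35.07
tool_pos: [0.417, 0.3066, 0.2925]
tool_rot: [-1.188, 1.23, -1.223]
contact_force: [0.4, 0.2, -0.5]
width: 0.0556
```

```bash
python3 c2.py; python3 - <<'E'
from h import *
import time
a=optics.grab_frame('side')['color'].astype(int)
for i in range(6): b=optics.grab_frame('side')['color'].astype(int)
df=np.abs(a-b).sum(2)[250:360,255:315];print('motion px',(df>60).sum(),df.mean(), np.abs(a-b).sum(2)[60:160,20:120].mean())
E
```

```text
t 35.07 pos [0.417  0.3066 0.2925] yaw -91.46 tilt -0.9999524112471572 F [ 0.4052  0.2116 -0.5131] w 0.0556
s hook_grip [(0.67, [92.0, 286.2, 159.4, 353.4]), (0.48, [324.3, 78.2, 341.1, 108.7])]
s tag [(0.69, [324.3, 79.5, 342.6, 97.4]), (0.65, [324.3, 111.9, 337.4, 146.8])]
s rail [(0.59, [295.7, 65.8, 366.5, 176.0])]
exp hook [[327.0, 78.0], [342.0, 95.0], [339.0, 118.0], [331.0, 122.0], [323.0, 117.0]] exp tag [[324.0, 125.0], [339.0, 113.0], [322.0, 146.0], [336.0, 135.0]]
w hook_grip [(0.74, [275.0, 75.2, 290.7, 155.9])]
w tag [(0.58, [248.3, 116.7, 256.7, 118.7])]
w rail [(0.79, [105.3, 90.4, 426.6, 146.5])]
exp hook [[281.0, 146.0], [281.0, 75.0], [282.0, 84.0], [282.0, 111.0], [281.0, 136.0]] exp tag [[317.0, 110.0], [246.0, 112.0], [311.0, 111.0], [252.0, 112.0]]
d hook_grip [(0.58, [276.7, 271.5, 303.9, 316.2]), (0.58, [297.5, 122.2, 308.3, 175.1])]
d tag []
d rail [(0.7, [259.8, 243.8, 305.6, 389.2]), (0.3, [279.9, 303.9, 285.2, 338.1])]
exp hook [[298.0, 279.0], [275.0, 284.0], [274.0, 304.0], [285.0, 313.0], [296.0, 313.0]] exp tag [[288.0, 298.0], [282.0, 322.0], [287.0, 318.0], [281.0, 342.0]]
motion px 0 6.598636363636364 8.2591
```

The hook and tag are where expected in all three views, and nothing moves in the side view over 0.3 s. I hand the job in.

```bash
python3 -c "
from workcell import job
print(job.finish_job())"
```

```text
the job is handed in; nothing more can be done
None
```

I handed the job in at about 35 s of robot time. The hook hangs over the rail with the drilled tag dangling from its lower loop, and the gripper stands clear. `finish_job` gave no verdict, so the result rests on the checks below.

**What I did:**
- I took the middle-sized hook from the stand and slid its lower end through the tag's hole with no force I could feel above sensor noise.
- I drew the tag up with the hook alone, at no more than about 10.6 N on the wrist.
- I brought the hook in from the robot's side of the rail, lowered it onto the bar until the force rose by about 6–7 N, eased off, let go and backed away.

**Last checks:**
- **Hook:** the network's outlines matched the expected hanging pose to a few pixels in the scene, side and wrist views. In the side view its left edge came out about 3 px off after release.
- **Tag:** its outline in the scene view agreed with the tag hanging on the loop, and it was also seen on the hook during the carry. The side view never reported it, the wrist view after release caught only a sliver, and the scene view's top report was actually the hook's upper loop.
- **Stillness:** no pixels changed around the hook and tag over 0.3 s.
- **Gripper:** the force on it was back to zero within sensor noise.

I did not measure the blank tag or the other bench things again at the end, but nothing was felt to touch them.

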